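Stow the glass slide in its V-groove holder

TASK

Put the amber glass slide away in its wooden holder: pick it up from the board, lay it in the open end of the V-groove, then push it gently along the groove, under the yellow spring clip, until it bears firmly on the red rubber stop, and leave it lying there against the stop. Glass chips, so do not ram the stop, and leave the two pedals, the capo and the pick tin where they are.

Things in the scene. Friction and masses are not known exactly. Their poses are not given: they have to be found in the camera images.
- slide_mid (a point): Centre of the amber glass guitar slide, the loose tube to be stowed: 28 mm outside diameter, 66 mm long, about 80 g, ends alike (treat as flat discs). The point is on the tube's axis half-way along; its x axis is the tube's axis, either way round. At first it lies on the board, so the point is 14 mm up; it can roll.
- holder: Fixed wooden holder, base plate 210 x 60 x 8 mm, with a 90 degree V-groove along its x axis; origin under the plate's centre at board height, +x to the closed end. Groove from x = -100 (open end) to +84 mm, bottom line at y = 0, 22 mm up; walls end 33.5 mm up, about 14 mm either side of y = 0, free air beside them. Open from above only for x below 20 mm.
- load_point (a point): Where the slide's centre can be laid: on the axis line of a slide lying in the groove (41.8 mm above the board), at holder x = -45 mm, holder y = 0; same axes as the holder. From here the slide has to be pushed to +x by 68 to 96 mm to meet the stop. Before the clip the push takes under 2 N.
- clip_mid (a point): Middle of the flat underside of the yellow sprung clip pad over the groove, holder x = 48 mm, 54 mm up. Lead-in ramp from x = 23 to 38 mm, flat to 58 mm; a dark steel arm 14 mm wide above it, top 78 mm up. The slide lifts the pad 1.5 mm; it presses with 3 to 4 N. Under it the push takes roughly 2 to 6 N (friction differs between starts) before the stop is met.
- stop: Dark steel upright at the closed end; origin at the foot of its face towards the groove (holder x = 88, 8 mm up), axes as the holder. A screw carries a red rubber disc, 25 mm wide, on the slide's axis; its face stands 4 to 32 mm out, unreported: feel or see it. It yields 1 mm per 6 N. Press with 3 to 7 N for half a second; over 12 N chips the glass. Clip friction then keeps the slide on it.
- black_pedal: Black effects pedal with one knob, 115 x 68 x 36 mm (52 mm with knob), loose bystander; origin at the centre of its underside.
- silver_pedal: Silver phaser pedal with two knobs, 115 x 68 x 36 mm (52 mm with knobs), loose bystander; origin at the centre of its underside.
- capo: Steel spring capo, about 80 x 45 x 12 mm, loose bystander; origin at its underside near the middle.
- pick_tin: Closed red flip-top pick tin, 61 x 43 x 18 mm, loose bystander; origin at the centre of its underside.
There are look-alikes about, which are no part of the job. What is shaped like the holder but green or turquoise is not meant. Several things look just like the part that bears slide_mid: the one meant starts farthest from the robot's base.

How it is judged (in metres and radians):
On the way, in this order (a step that is already met when the one before it is completed fails the run):
1. the slide lies in the open part of the groove, short of the stop (y of slide_mid in the frame of holder between -0.003 and 0.003 m and z of slide_mid in the frame of holder between 0.038 and 0.045 m and angle between the x axis of slide_mid and the x axis of holder, either way round below 0.08 rad and x of slide_mid in the frame of holder between -0.1 and 0 m), for 0.1 s.
2. the slide, in the groove, is pressed on the stop with more than 2.5 N for 0.2 s (y of slide_mid in the frame of holder between -0.003 and 0.003 m and z of slide_mid in the frame of holder between 0.038 and 0.045 m and angle between the x axis of slide_mid and the x axis of holder, either way round below 0.08 rad and contact force between slide and stop above 2.5 N), for 0.2 s.
At the end, for the whole second after the job is handed in: The slide lies at rest in the groove (within 3 mm of its line and height, within 0.08 rad), pushed in under the clip, still touching the rubber stop (more than 0.1 N), and let go (y of slide_mid in the frame of holder between -0.003 and 0.003 m and z of slide_mid in the frame of holder between 0.038 and 0.045 m and angle between the x axis of slide_mid and the x axis of holder, either way round below 0.08 rad and x of slide_mid in the frame of holder between 0.019 and 0.056 m and contact force between slide and stop above 0.1 N and linear speed of slide below 0.01 m/s).
It fails at once if the slide is pressed on the stop with more than 12 N (contact force between slide and stop above 12 N).
It fails at once if the black pedal is shifted by more than 20 mm (distance of black_pedal from where it was at the start of the episode above 0.02 m).
It fails at once if the silver pedal is shifted by more than 20 mm (distance of silver_pedal from where it was at the start of the episode above 0.02 m).
It fails at once if the capo is shifted by more than 20 mm (distance of capo from where it was at the start of the episode above 0.02 m).
It fails at once if the pick tin is shifted by more than 20 mm (distance of pick_tin from where it was at the start of the episode above 0.02 m).
It also fails if it takes over 64 s, if anything falls off the work surface, if the arm or the gripper's body presses on something with over 40 N, if the wrist force passes 120 N, or if a joint passes its speed limit or range.

ROBOT

A 6-joint arm with a two-finger parallel gripper is mounted at the origin on the work surface. World frame = base frame: x ahead of the robot, y to its left, z up, the work surface at z = 0. Lengths are in mm, angles in rad, forces in N, time in s.
With the tool pointing down it reaches from about 325 to 875 mm from the base axis. Payload 4.4 kg.
Tool frame: the origin (TCP) lies on the centre line of the jaws, within the pads' length; the fingertips stand ahead of it and the grasp point (between the pads) lies 6 mm ahead of it (ctrl.tcp_to_tips is the z of the fingertips in the tool frame, in mm); z points along the fingers, y is the direction in which the jaws open and shut (so a half turn about z gives the same grasp; the last joint's range is limited). The gripper opens to 85 mm and grips with 20 to 120 N. Pads are 22 mm wide; open, the fingers measure 114 mm over their backs; the gripper's body (76 mm by 85 mm) begins 54 mm behind the grasp point. The pads swing forward as they close: fully open they stand 13 mm farther back than shut.
Start: joints at [1.192, 0.207, 1.542, -0, 1.393, -0.15], TCP at [129.865, 560.145, 256.282] pointing down, gripper open.
Joint ranges: [-2.73, 2.73], [-0.86, 2.22], [0.23, 2.46], [-1.11, 4.25], [0.08, 2.63], [-2.82, 2.82]. Speed limits (rad/s): [2.79, 2.79, 3.14, 3.14, 3.14, 3.14].

INTERFACE

Orientations are given as a 3x3 rotation matrix whose columns are the frame's x, y, z axes.
In Python, from plant import ctrl, sensors, optics gives the robot as it stands. Calls block until the motion is done:
- ctrl.move_ptp(position, orientation): joint-space move of the TCP to a pose.
- ctrl.move_l(position, rot=None, vel=150, threshold=None): straight line of the TCP; rot=None keeps the orientation; vel is the mean speed in mm/s. With threshold (N) it stops when the force on the tool has changed by that much, and returns True; else False.
- ctrl.set_joints(angles): joint-space move.
- ctrl.gripper_to(opening, force=None): finger opening in mm; force is the grip in N (None keeps the last); returns when the fingers have stopped.
- ctrl.hold(seconds).
- ctrl.solve_ik(position, orientation): joint angles nearest the present ones, or None.
- sensors.read_state(): the state.
- optics.grab_frame(name): name is "scene" or "top" or "wrist"; returns (picture, depth): 420x560x3 uint8, red, green, blue; 420x560 float32, mm along the optical axis (not along the pixel's ray), 0 where there is no reading.
- optics.camera_params(name): a dict with "mtx" (3x3 intrinsics, pixels), "R" (3x3) and "t" (3): a world point X has camera coordinates R X + t; the wrist camera has in their place "T_tool_cam" (4x4, takes a point from camera to tool coordinates, whose origin is the TCP and whose axes are the flange's). Camera axes: x right, y down, z forward; pixel columns grow to the right and rows downward; lengths in mm; the calibration is good to about 2 mm. A picture is of the moment at which its call begins: read the wrist's pose just before it. camera_params takes no time and is no camera call.
A pose or a line that the arm cannot do raises ctrl.MotionError and nothing moves.
- ctrl.finish_job(): hands the job in, once; it reports no verdict.
The state is a dict: "t": time; "q": joint angles; "qvel": joint speeds; "tau": joint torques, N m; "eef_pos": TCP position; "eef_rot": TCP orientation; "force": force on the tool from outside, world axes, zero at the start; "wrist_torque": the same for the moment, N m; "grip_width": finger opening in mm.
Only numpy, scipy, OpenCV 4.12 (cv2) and the standard library are available. Lean on these libraries where they do the work, as an engineer would, in place of code of your own. Each camera call takes 0.05 s, during which the arm holds its last target. There are 200 camera calls.

## Working session

There is one attempt and no reset: what is moved stays moved. The work goes in short steps, each a Python script; the robot and the scene stay as the last script left them, time stands still between calls to the robot, and variables do not carry over. Pictures are saved under pics/ and viewed, about 8 in all and at most 12, crops included, and the job is handed in when it is done.

```bash
ls; mkdir -p pics; python3 - <<'E'
from plant import ctrl,sensors,optics
import cv2,numpy as np
for n in("top","scene"):
    p,d=optics.grab_frame(n); cv2.imwrite(f"pics/{n}0.png",p[:,:,::-1]); np.savez(f"{n}0.npz",p=p,d=d)
    print(n,optics.camera_params(n))
print(optics.camera_params("wrist"),ctrl.tcp_to_tips,sensors.read_state())
E
```

```text
pics
top {'mtx': array([[442.43105825,   0.        , 282.29608887],
       [  0.        , 442.43105825, 209.58445873],
       [  0.        ,   0.        ,   1.        ]]), 'R': array([[ 0.00540305, -0.99993349, -0.01018911],
       [-0.98946201, -0.00387158, -0.14474094],
       [ 0.14469187,  0.01086378, -0.98941712]]), 't': array([8.07261154e-01, 4.87188582e+02, 1.38004859e+03])}
scene {'mtx': array([[412.34627594,   0.        , 279.77598977],
       [  0.        , 412.34627594, 210.72300207],
       [  0.        ,   0.        ,   1.        ]]), 'R': array([[-0.23356976,  0.97233392,  0.00345166],
       [ 0.77367733,  0.18799718, -0.60504582],
       [-0.58895548, -0.13864994, -0.79618317]]), 't': array([ 123.95348092, -336.11149236, 1497.6467395 ])}
{'mtx': array([[331.17912116,   0.        , 279.71217944],
       [  0.        , 331.17912116, 210.02511551],
       [  0.        ,   0.        ,   1.        ]]), 'T_tool_cam': array([[-1.42400516e-03, -9.55495653e-01, -2.95001743e-01,
         7.50292339e+01],
       [ 9.99998901e-01, -1.48235073e-03, -2.58436494e-05,
         5.4441
[... 257 characters left out ...]
+00,  1.10109627e-05,
        1.39351187e+00, -1.50519309e-01]), 'qvel': array([ 0.00057467, -0.00072313, -0.00425874, -0.0012126 ,  0.00070899,
        0.00161003]), 'tau': array([-7.77111618e-04, -3.84091330e+01, -2.92550218e+01, -2.49148634e-04,
        4.79217197e-03,  1.75452203e-05]), 'eef_pos': array([129.61882962, 559.53693621, 255.21788817]), 'eef_rot': array([[-9.74170536e-01,  2.25812184e-01, -7.90042584e-04],
       [ 2.25813329e-01,  9.74168622e-01, -1.95849841e-03],
       [ 3.27381891e-04, -2.08631359e-03, -9.99997770e-01]]), 'force': array([ 0.53634841,  0.10014398, -0.89947094]), 'wrist_torque': array([-0.01066824,  0.01221076,  0.01663202]), 'grip_width': 85.41736105556679}
```

View pics/top0.png

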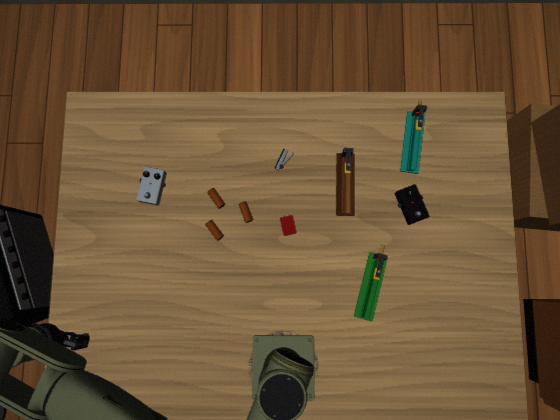

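View pics/scene0.png

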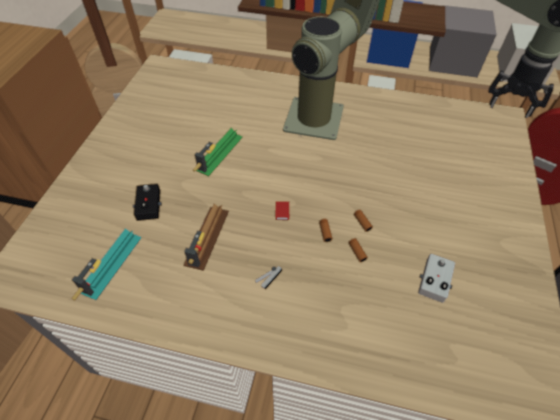

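The top view shows three amber tubes at (216,198), (245,212) and (214,230); the one at (216,198) is farthest from the base. The brown holder is at (345,184), with its clip and stop at the far end near row 152. Next I'll get coarse positions, then look at both with the wrist camera.

```bash
cat > h.py <<'E'
import numpy as np,cv2
from plant import ctrl,sensors,optics
def cam(name,st=None):
    c=optics.camera_params(name)
    if name=="wrist":
        T=c["T_tool_cam"]; Rw=st["eef_rot"]@T[:3,:3]; o=st["eef_rot"]@T[:3,3]+st["eef_pos"]
        return c["mtx"],Rw,o
    return c["mtx"],c["R"].T,-c["R"].T@c["t"]
def ray(uv,z,C):
    K,R,o=C; uv=np.atleast_2d(np.asarray(uv,float))
    d=(R@np.linalg.inv(K)@np.c_[uv,np.ones(len(uv))].T).T
    return o+d*((z-o[2])/d[:,2])[:,None]
def proj(X,C):
    K,R,o=C; x=(np.atleast_2d(X)-o)@R@K.T; return x[:,:2]/x[:,2:]
def cloud(d,C):
    K,R,o=C; v,u=np.mgrid[:d.shape[0],:d.shape[1]]
    r=np.stack([u,v,np.ones_like(u)],-1)@np.linalg.inv(K).T
    return (r*d[...,None])@R.T+o
def down(yaw_y):  # tool pointing down, jaw axis (tool y) at world angle
    c,s=np.cos(yaw_y),np.sin(yaw_y); y=np.array([c,s,0]);z=np.array([0,0,-1.]);return np.c_[np.cross(y,z),y,z]
def grab(fn):
    ctrl.hold(.3); st=sensors.read_state(); p,d=optics.grab_frame("wrist"); cv2.imwrite(f"pics/{fn}.png",p[:,:,::-1])
    np.savez(fn+".npz",p=p,d=d,pos=st["eef_pos"],rot=st["eef_rot"]); return p,d,cam("wrist",st)
E
python3 - <<'E'
from h import *
z=np.load("top0.npz");p=z["p"];C=cam("top")
hsv=cv2.cvtColor(p,cv2.COLOR_RGB2HSV)
for v,u in((198,216),(212,245),(230,214),(200,341),(190,200)):print(u,v,hsv[v,u])
m=((hsv[...,0]<14)&(hsv[...,1]>150)&(hsv[...,2]>40)).astype(np.uint8)
m[:95]=0;m[320:]=0;m[:,:70]=0;m[:,500:]=0
for c in cv2.findContours(m,0,2)[0]:
    if cv2.contourArea(c)<60:continue
    (ce,wh,a)=cv2.minAreaRect(c);print(np.round(ce,1),np.round(wh,1),np.round(ray(ce,14,C)[0],1),np.round(ray(cv2.boxPoints((ce,wh,a)),14,C)[:,:2]).tolist(),np.hypot(*ray(ce,14,C)[0,:2]))
E
```

```text
216 198 [ 12 210 102]
245 212 [ 11 203 108]
214 230 [ 12 225 101]
341 200 [ 12 176  55]
200 190 [ 18 115 140]
[213.8 229.5] [20.5  8. ] [424.4 224.4  14. ] [[443.0, 256.0], [459.0, 236.0], [406.0, 193.0], [390.0, 213.0]] 480.07106656265927
[287.7 225.1] [18.8 13.5] [439.9 -14.5  14. ] [[465.0, 13.0], [474.0, -30.0], [414.0, -42.0], [406.0, 1.0]] 440.0903570939494
[245.2 211.5] [20.2  7.9] [483.5 123.7  14. ] [[510.0, 148.0], [519.0, 123.0], [457.0, 100.0], [448.0, 124.0]] 499.1075111069581
[215.2 197.3] [19.7  7.8] [529.9 222.6  14. ] [[550.0, 252.0], [564.0, 231.0], [510.0, 194.0], [496.0, 214.0]] 574.7310254248378
[344.5 184.5] [61. 17.] [ 574.  -199.7   14. ] [[677.0, -173.0], [677.0, -229.0], [473.0, -226.0], [473.0, -171.0]] 607.7751157278364
```

```bash
python3 - <<'E'
from h import *
ctrl.move_ptp([570,-199,250],down(np.pi/2)); p,d,C=grab("hold1")
print(sensors.read_state()["t"])
ctrl.move_ptp([530,222,220],down(.6+np.pi/2)); p2,d2,C2=grab("slide1")
print(sensors.read_state()["t"],sensors.read_state()["q"])
cv2.imwrite("pics/both.png",np.hstack([p[:,100:460],p2[:,100:460]])[:,:,::-1])
E
```

```text
3.525
5.4417 [ 2.45081268e-01  2.37322586e-01  1.58165427e+00 -2.48709022e-05
  1.32258339e+00 -1.92471168e+00]
```

View pics/both.png

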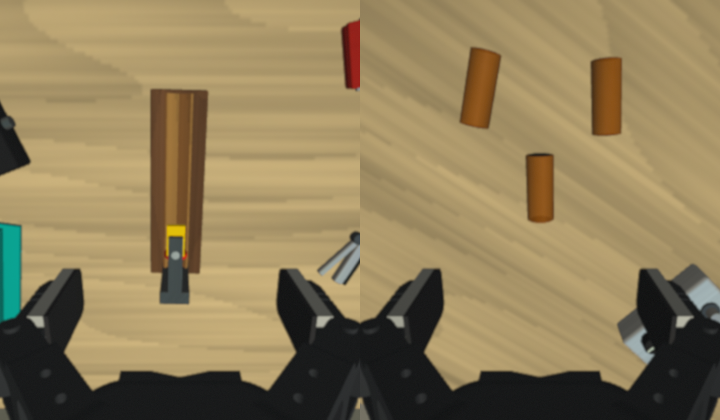

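The wrist view shows the holder with its open end at about (179,90) and the clip and stop at about (176,235–290) in the left half. The target slide is at crop (540,188), aligned with the tool. Measuring both now, with contours and rays plus a depth check.

```bash
python3 - <<'E'
from h import *
def load(n):
    z=np.load(n+".npz"); return z["p"],z["d"],cam("wrist",dict(eef_pos=z["pos"],eef_rot=z["rot"]))
p,d,C=load("slide1"); hsv=cv2.cvtColor(p,cv2.COLOR_RGB2HSV)
m=((hsv[...,0]<15)&(hsv[...,1]>170)).astype(np.uint8)
X=cloud(d,C)
for c in cv2.findContours(m,0,2)[0]:
    if cv2.contourArea(c)<400:continue
    r=cv2.minAreaRect(c); b=ray(cv2.boxPoints(r),14,C)[:,:2]
    k=np.zeros_like(m);cv2.drawContours(k,[c],-1,1,-1);P=X[(k>0)&(d>0)];
    print("slide ray",ray(r[0],14,C)[0].round(1),b.round(1).tolist(),"cloud z",np.percentile(P[:,2],[5,50,98]).round(1))
    P=P[P[:,2]>22]; q=P[:,:2]; mu=q.mean(0);u,s,vt=np.linalg.svd(q-mu,full_matrices=0); a=(q-mu)@vt[0]
    mid=mu+vt[0]*(np.percentile(a,1)+np.percentile(a,99))/2
    print("  depth mid",mid.round(1),"ang",np.arctan2(vt[0,1],vt[0,0])%np.pi,"len",np.ptp(np.percentile(a,[1,99])))
p,d,C=load("hold1"); X=cloud(d,C); 
near=(abs(X[...,0]-575)<130)&(abs(X[...,1]+200)<60)&(d>0)
board=(d>0)&~near&(abs(X[...,2])<8)&(X[...,0]<700)&(X[...,0]>400);print("board z",np.median(X[board][:,2]))
k=(near&(X[...,2]>4)&(X[...,2]<100)).astype(np.uint8)
c=max(cv2.findContours(k,0,2)[0],key=cv2.contourArea)
Q=X[(k>0)&(X[...,2]<50)]; r=cv2.minAreaRect(Q[:,:2].astype(np.float32)); print("plate rect",r)
# wall tops: highest ridge; groove bottom per x slice
for x in range(470,690,12):
    s=near&(abs(X[...,0]-x)<3); S=X[s]; 
    w=S[(S[:,2]>29)&(S[:,2]<38)]; pl=S[(S[:,2]>4)]
    if len(pl):print(x,"plate y",pl[:,1].min().round(1),pl[:,1].max().round(1),"wall",(w[:,1].min().round(1),w[:,1].max().round(1)) if len(w) else None,"maxz",S[:,2].max().round(1))
h=cv2.cvtColor(p,cv2.COLOR_RGB2HSV)
y=near&(h[...,0]>20)&(h[...,0]<32)&(h[...,1]>180)&(h[...,2]>130);Y=X[y];print("yellow",len(Y),Y.min(0).round(1),Y.max(0).round(1),np.median(Y,0))
rd=near&((h[...,0]<5)|(h[...,0]>175))&(h[...,1]>190)&(h[...,2]>90);Y=X[rd];print("red",len(Y),Y.min(0) if len(Y) else 0,Y.max(0) if len(Y) else 0)
E
```

```text
board z 0.44634765720178393
plate rect ((582.2630004882812, -202.0253143310547), (59.88852310180664, 209.93748474121094), 88.4605484008789)
482 plate y -229.2 -170.4 wall (np.float64(-212.6), np.float64(-186.7)) maxz 34.3
494 plate y -229.5 -170.1 wall (np.float64(-212.8), np.float64(-186.6)) maxz 35.2
506 plate y -229.8 -170.9 wall (np.float64(-213.9), np.float64(-187.4)) maxz 35.3
518 plate y -230.1 -170.6 wall (np.float64(-214.1), np.float64(-187.3)) maxz 34.5
530 plate y -230.4 -171.4 wall (np.float64(-214.3), np.float64(-187.3)) maxz 35.0
542 plate y -230.8 -171.1 wall (np.float64(-214.5), np.float64(-188.1)) maxz 34.4
554 plate y -257.5 -147.2 wall (np.float64(-214.7), np.float64(-188.0)) maxz 320.3
566 plate y -260.0 -140.0 wall (np.float64(-214.8), np.float64(-189.0)) maxz 309.8
578 plate y -260.0 -140.1 wall (np.float64(-215.0), np.float64(-188.9)) maxz 297.6
590 plate y -232.1 -172.4 wall (np.float64(-215.2), np.float64(-188.8)) maxz 34.3
602 plate y -232.5 -173.3 wall (np.float64(-215.3), np.float64(-189.8)) maxz 62.9
614 plate y -232.8 -172.9 wall (np.float64(-216.6), np.float64(-189.7)) maxz 80.0
626 plate y -233.1 -174.0 wall (np.float64(-216.8), np.float64(-189.6)) maxz 80.4
638 plate y -233.4 -173.8 wall (np.float64(-217.0), np.float64(-190.7)) maxz 80.4
650 plate y -233.8 -174.8 wall (np.float64(-217.2), np.float64(-190.5)) maxz 80.5
662 plate y -234.2 -174.5 wall (np.float64(-217.3), np.float64(-190.6)) maxz 80.0
674 plate y -234.4 -175.5 wall (np.float64(-193.8), np.float64(-189.4)) maxz 80.4
686 plate y -234.6 -175.4 wall None maxz 78.9
yellow 328 [ 604.9 -213.7   22.2] [ 643.9 -192.9   78.1] [ 614.45142596 -202.2832503    59.98614785]
red 1 [ 646.01865542 -195.18339467   50.78049296] [ 646.01865542 -195.18339467   50.78049296]
```

Holder found: centre (582.3, −202.0), yaw −0.027, and the plate measures 210 × 60 as stated. The slide's colour mask came up empty, so I'll use the height cloud and a looser mask.

```bash
python3 - <<'E'
from h import *
z=np.load("slide1.npz");p,d=z["p"],z["d"];C=cam("wrist",dict(eef_pos=z["pos"],eef_rot=z["rot"]))
hsv=cv2.cvtColor(p,cv2.COLOR_RGB2HSV);print(hsv[190,280],hsv[190,330])
X=cloud(d,C);print("board",np.median(X[100:250,340:380,2]))
m=((hsv[...,1]>170)&(hsv[...,0]<18)).astype(np.uint8)
for nm,k in(("col",m),("z",((X[...,2]>5)&(X[...,2]<40)&(d>0)).astype(np.uint8))):
  for c in cv2.findContours(k,0,2)[0]:
    if cv2.contourArea(c)<600 or cv2.contourArea(c)>5000:continue
    r=cv2.minAreaRect(c); f=np.zeros_like(m);cv2.drawContours(f,[c],-1,1,-1);P=X[(f>0)&(d>0)];
    P=P[P[:,2]>20]
    if len(P)<50: continue
    R=cv2.minAreaRect(P[:,:2].astype(np.float32));print(nm,np.round(r[0]),ray(r[0],14,C)[0].round(1),R,P[:,2].max(),np.hypot(*R[0]))
E
```

```text
[ 15 206 141] [ 21  98 161]
board 0.6122976511249192
col [279. 188.] [532.3 222.5  14. ] ((530.895263671875, 221.88906860351562), (64.16336059570312, 24.021961212158203), 34.84796142578125) 30.59342750296247 575.3994610311738
col [346.  96.] [425.3 224.7  14. ] ((427.1669616699219, 224.34390258789062), (63.97516632080078, 24.65079116821289), 37.95855712890625) 30.093200513089926 482.49538834135757
col [220.  88.] [485.1 123.9  14. ] ((485.685546875, 125.58926391601562), (64.07244873046875, 24.12423324584961), 21.412195205688477) 30.50310903159169 501.660356869301
z [375. 339.] [619.2 416.1  14. ] ((610.264892578125, 412.6911926269531), (42.71040725708008, 30.06661605834961), 78.19076538085938) 39.99540836602466 736.7070378279601
z [447. 298.] [531.2 448.   14. ] ((529.2758178710938, 441.2370910644531), (68.5733413696289, 30.131467819213867), 79.15619659423828) 41.47833263597238 689.0740612692773
z [279. 188.] [532.6 222.1  14. ] ((532.00390625, 221.85470581054688), (66.65106201171875, 25.34534454345703), 34.84796142578125) 30.59342750296247 576.4092875340777
z [345.  96.] [426.1 224.2  14. ] ((427.26654052734375, 224.95706176757812), (66.91880798339844, 26.033588409423828), 37.848636627197266) 30.093200513089926 482.8689017666247
z [219.  88.] [485.6 123.6  14. ] ((486.5743103027344, 124.84762573242188), (67.04476165771484, 26.27598762512207), 21.72844886779785) 30.50310903159169 502.3360320518572
```

```bash
python3 - <<'E'
from h import *
R=down(.608+np.pi/2); s=lambda:sensors.read_state()
ctrl.gripper_to(52,25)
ctrl.move_l([531.7,222,110],R,200); ctrl.move_l([531.7,222,31],vel=60)
print(s()["eef_pos"],s()["force"],s()["t"])
ctrl.gripper_to(20,25); a=s();print("grip",a["grip_width"],a["eef_pos"],a["t"])
ctrl.move_l([531.7,222,180],vel=150); a=s();print("lift",a["grip_width"],a["force"],a["t"])
yaw=-.027
ctrl.move_ptp([537.3,-200.8,160],down(yaw+np.pi/2)); ctrl.hold(.2)
ctrl.move_l([537.3,-200.8,90],vel=100); p,d,C=grab("carry")
a=s();print(a["grip_width"],a["eef_pos"],a["eef_rot"],a["force"],a["t"])
E
```

```text
[532.15543336 222.11797397  31.52379102] [-0.30947774  0.61841303 -0.94955785] 8.0417
grip 26.6761174368271 [532.08599585 222.06033227  31.55058595] 8.375
lift 27.141508254110384 [ 0.03067484 -0.80739017 -1.08480675] 9.5167
27.025378365061957 [ 537.57031576 -200.95267486   90.52443982] [[-9.99635833e-01  2.69728730e-02  8.15550557e-04]
 [ 2.69725059e-02  9.99636071e-01 -4.57812864e-04]
 [-8.27602282e-04 -4.35648702e-04 -9.99999563e-01]] [-0.98539266  0.4543514  -0.58096151] 12.475
```

View pics/carry.png

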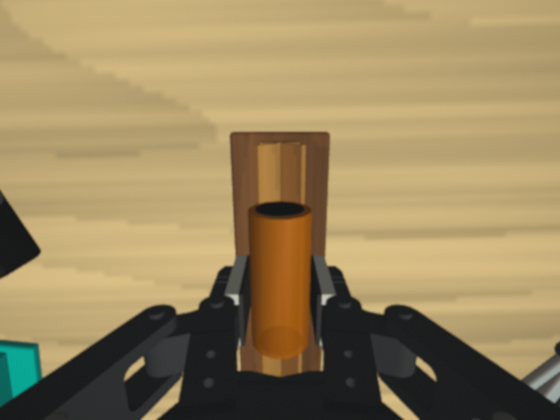

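The slide is gripped at 27 mm and centred over the groove: tube at u≈281, groove line at u≈281, aligned. Lowering and releasing.

```bash
python3 - <<'E'
from h import *
s=lambda:sensors.read_state()
ctrl.move_l([537.3,-200.8,66],vel=60); ctrl.hold(.2)
r=ctrl.move_l([537.3,-200.8,55.5],vel=12,threshold=3); a=s();print(r,a["eef_pos"],a["force"],a["grip_width"])
ctrl.gripper_to(40); ctrl.hold(.2); a=s();print(a["eef_pos"],a["force"],a["grip_width"],a["t"])
ctrl.move_l([a["eef_pos"][0],a["eef_pos"][1],130],vel=120)
ctrl.gripper_to(0)
ctrl.move_l([490,-199.5,130],vel=150)   # back beyond the open end
p,d,C=grab("placed"); print(s()["t"],s()["grip_width"])
X=cloud(d,C); k=(d>0)&(X[...,2]>48)&(X[...,2]<62)&(abs(X[...,1]+201)<20)&(X[...,0]>470)&(X[...,0]<600)
P=X[k];R=cv2.minAreaRect(P[:,:2].astype(np.float32));print(len(P),R,P[:,2].max(),P[:,0].min(),P[:,0].max())
E
```

```text
True [ 537.31529538 -201.01364895   59.31651961] [-0.46212196 -0.16098995  3.78275419] 26.792303512322487
[ 536.17744361 -200.31912605   58.06841814] [ 0.3152261   0.43806106 -0.01132762] 40.20491956028368 14.3083
16.3333 0.020424989015284913
359 ((509.16949462890625, -200.03744506835938), (25.229503631591797, 12.560961723327637), 88.1700439453125) 56.870339198842544 502.6203094256991 515.849582019714
```

View pics/placed.png

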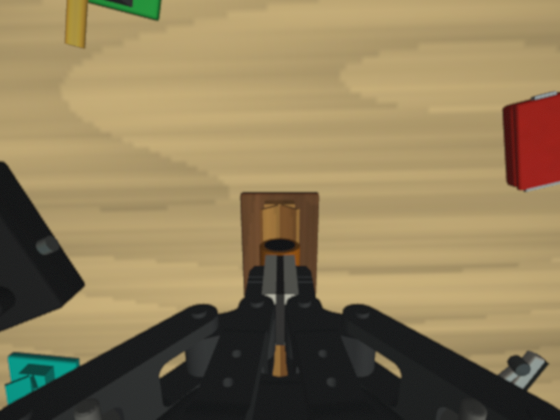

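The slide lies in the groove with its rear end at x≈502.6 (holder −80) and its top at about 56 mm, as expected. With the fingers shut, I'll go in behind it and push, coarse up to the clip and then in small force-logged steps.

```bash
cat >> h.py <<'E'
ax=np.array([np.cos(-.027),np.sin(-.027),0]); O=np.array([582.3,-202.0,0])
def F(n=12):
    f=[]
    for _ in range(n): ctrl.hold(.012); f.append(sensors.read_state()["force"])
    return -np.mean(f,0)@ax, np.std(f,0)@abs(ax)
def hx(): return (sensors.read_state()["eef_pos"]-O)@ax
def go(x,z=60.5,vel=20,**k): return ctrl.move_l(O+ax*x+[0,0,z],vel=vel,**k)
E
python3 - <<'E'
from h import *
ctrl.move_l(O+ax*-98+[0,0,130],down(-.027+np.pi/2),vel=100)
go(-98,75,60); go(-98,60.5,20); ctrl.hold(.3); print("tcp z",sensors.read_state()["eef_pos"],"base F",F(25),sensors.read_state()["t"])
print("hit",go(-55,vel=15,threshold=4),hx(),F(),sensors.read_state()["t"])
E
```

```text
tcp z [ 484.435645   -199.41073417   60.64335009] base F (np.float64(-0.06949724609399283), np.float64(0.39760178985393363)) 19.0333
hit False -55.017221327550466 (np.float64(0.6124265296486697), np.float64(0.48620973211945057)) 22.15
```

```bash
python3 - <<'E'
from h import *
t=lambda:sensors.read_state()["t"]
x=-55
while x<-24:
    x+=1.0; go(x,vel=15); f,_=F(5)
    if x>-45: print(x,round(hx(),2),round(f,2),end=" | ")
    if f>8: break
ctrl.hold(.1);print("\n",t(),hx(),F(),sensors.read_state()["eef_pos"])
E
```

```text
-44.0 -43.91 0.4 | -43.0 -43.14 0.82 | -42.0 -42.46 3.17 | -41.0 -41.67 5.25 | -40.0 -40.43 4.83 | -39.0 -39.09 3.65 | -38.0 -37.64 2.48 | -37.0 -36.83 2.72 | -36.0 -35.97 2.84 | -35.0 -34.95 3.02 | -34.0 -33.9 2.78 | -33.0 -32.87 3.14 | -32.0 -31.91 3.26 | -31.0 -30.9 2.75 | -30.0 -29.93 2.99 | -29.0 -28.93 3.07 | -28.0 -27.91 2.73 | -27.0 -26.89 2.73 | -26.0 -25.89 2.56 | -25.0 -24.9 2.31 | -24.0 -23.88 3.03 | 
 31.2917 -23.902400026555725 (np.float64(2.6078729584434805), np.float64(0.47518714009158336)) [ 558.40292372 -201.37168084   60.53127144]
```

```bash
python3 - <<'E'
from h import *
t=lambda:sensors.read_state()["t"]
x=-24
while x<6 and t()<50:
    x+=.6; go(x,vel=15); f,_=F(4)
    if f>3.6: print(round(x,1),round(hx(),2),round(f,2),end=" | ")
    if f>4.6:
        f,_=F(8)
        if f>4.6: break
print("\ncontact",x,hx(),f,t())
while f<7.3 and t()<54:
    x+=.25; go(x,vel=10); f,_=F(10); print(round(x,2),round(hx(),2),round(f,2))
for _ in range(3): print("hold",F(18),hx())
print(t())
E
```

```text
-16.8 -17.29 5.25 | 
contact -16.799999999999983 -17.27807688933854 4.9219530204952315 34.8583
-16.55 -17.23 5.58
-16.3 -17.18 5.98
-16.05 -17.11 6.46
-15.8 -17.09 7.2
-15.55 -17.03 8.08
hold (np.float64(7.770339003372549), np.float64(0.5657975513978992)) -17.009575961397307
hold (np.float64(7.545844835154862), np.float64(0.48033463501556567)) -17.003287808407073
hold (np.float64(7.806583022247657), np.float64(0.6014390971509793)) -17.02534851647672
36.975
```

The push met a plateau of about 2.8 N under the clip, then a firm rise to 7.8 N, so about 5 N on the stop, held for 0.6 s. Now I'll back off gently and take a look from the side.

```bash
python3 - <<'E'
from h import *
go(-20,vel=8); print("F free",F(10)); go(-30,vel=40)
ctrl.move_l(O+ax*-30+[0,0,165],vel=120)
tgt=O+ax*58+[0,0,42]; T=optics.camera_params("wrist")["T_tool_cam"]; off=(T@[0,-35,200,1])[:3]
for a in(.6,.5,.4,.3):
    c,s=np.cos(a),np.sin(a); R=np.c_[[0,c,-s],[1,0,0],[0,-s,-c]]; pos=tgt-R@off
    if ctrl.solve_ik(pos,R) is not None: break
print(a,pos,ctrl.solve_ik(pos,R)); 
ctrl.move_ptp(pos,R); p,d,C=grab("side"); print(sensors.read_state()["t"])
print(proj([tgt,O+ax*27+[0,0,42]],C))
E
```

```text
F free (np.float64(0.10897129734737968), np.float64(0.5539055929000453))
0.6 [ 639.73563559 -197.11137206  138.83357635] [-0.18620284  0.51496013  1.50008955 -0.67006135  1.1050377   0.11746577]
41.4
[[280.58650241 152.71331971]
 [229.1928917  151.78064271]]
```

View pics/side.png

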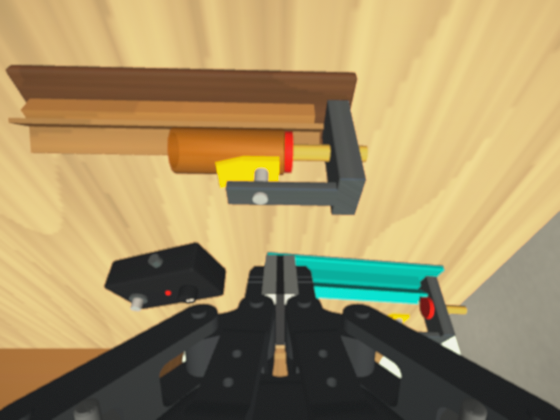

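The side view shows the slide under the yellow clip (tube from u≈170 to 284 at v≈150). Its end sits flush on the red disc at u≈288, with no gap, and the gripper is well clear. Handing in.

```bash
python3 -c "
from h import *
print(sensors.read_state()['t']); print(ctrl.finish_job())"
```

```text
41.4
the job is handed in; nothing more can be done
None
```

The amber slide farthest from the base is now in the brown holder, under the clip and against the red rubber stop. I handed the job in at 41.4 s of the 64 s allowed; no verdict was reported.

- **Picking and laying:** I gripped the slide at 25 N and laid it at about holder x = −46 mm. The wrist camera's depth showed its top near 56 mm, as expected for a slide seated in the groove.
- **Pushing:** I pushed it with closed fingers. The clip entry peaked at about 5.3 N, then friction under the clip settled at about 2.8 N. The stop was met with the slide's centre at about 27 mm, and I held about 7.7 N total for 0.6 s. That puts roughly 5 N on the stop; it is worked out from the total, not measured directly.
- **Last checks:** After backing off, the tool force was back to about 0. The side picture shows no gap between the slide and the red disc, and the arm is clear of the holder.
- **Disagreements:** The contact felt somewhat stiffer than stated, about 10 N/mm against 6, which may be noise in the force reading. The first colour mask for the slide also found nothing, so I used a looser mask and the depth data instead.
- **Not checked:** I did not measure the pedals, capo and tin again at the end. The arm felt no unexpected contact on the way.

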